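# Check the griddle's temperature with the surface thermometer

## Task

Turn the induction hob's dial to the green dot on its scale, then take the blue surface thermometer out of its stand and take a reading: hold it upright, its sprung foot flat on the middle of the bright test spot of the griddle, pressed gently so that the foot is about half sprung in. The job finishes with you still holding it there, steady and with that light pressure; do not let go or put it down. Leave the griddle and everything else on the table where they are.

Things in the scene. Friction and masses are not known exactly. Their poses are not given: they have to be found in the camera images.
- hob: portable induction hob, 380 mm deep (its x), 320 mm wide (its y), flat black glass top 65 mm above the table, fixed; origin at the centre of its underside; the dial sits near its front (-x) edge, 148 mm from the centre
- dial_grip (a point): grip point on the axis of the black dial, 37 mm above the hob's glass. Dial disc 46 mm round, 8 mm thick; across it a bar grip 44 mm long, 14 mm wide, its top 7 mm above this point, free to grip down to 23 mm below it. The point turns with the dial; its x axis runs along the bar to the pointer end (white line from the centre to that end)
- dial (a joint): dial angle in rad, growing clockwise seen from above, range 0 to 5.0; turns about its upright axis with light friction (0.03 N m) and stays where it is left. Starts between 0.1 and 0.7. At 1.6 the pointer is exactly at the green dot
- dial_dot (a point): green dot, 7 mm, on the hob's glass 35.5 mm from the dial's axis, among white scale ticks
- griddle: round black cast-iron griddle, 240 mm in diameter, 2.8 kg, loose on the hob; flat cooking surface 10 mm above its underside, rim 6 mm wide that stands 4 mm above it, two loop lugs at its +y and -y sides reaching 154 mm from the centre and 17 mm above its underside; origin at the centre of its underside
- test_spot (a point): centre of the bright bare-metal test spot, 34 mm in diameter, level with the griddle's cooking surface, 45 mm from the griddle's centre (along its x)
- surface_probe: blue surface thermometer, 0.10 kg, upright in its stand; origin: centre of the underside of its 16 mm round foot (unpressed), z up along the tool. Thin steel stem, then at 80 to 180 mm a blue body 22 mm (x) by 30 mm (y), display on its -x face; white flange 38 x 46 mm at 96 to 100 mm hangs on the stand's rim; grip above it. Lift straight up 100 mm or more to clear the stand
- probe_tip (a point): centre of the underside of the thermometer's foot (moves with the foot as it springs in)
- probe_foot (a joint): how far the sprung foot is pushed in, 0 to 0.010 m. The spring starts at 1.5 N and adds 0.25 N per mm (2.75 N at 5 mm, 4 N at the hard stop)
- stand_a: steel stand of the blue surface thermometer, fixed: foot plate 80 x 70 x 6 mm, square tube 42 x 50 mm, 108 mm high, open at the top (inside 34 x 42 mm); origin at the centre of its underside. It may be left or right of the hob
- stand_b: the same kind of stand, holding the red needle thermometer, on the other side of the hob
- needle_probe: red needle thermometer, same body and flange as the blue one, with a thin needle; stays in its stand; origin 96 mm below its flange's underside
- bowl_stack: stack of brown paper bowls, 100 mm in diameter, 93 mm high; leave alone
- deli_tubs: two clear filled tubs with lids, stacked, 84 mm in diameter, 115 mm high; leave alone
- wipes_tub: white and green tub of wipes, 76 mm in diameter, 125 mm high; leave alone
- oil_bottle: amber oil bottle, 66 mm in diameter, 185 mm high; leave alone
- film_dispenser: yellow film dispenser, 85 x 220 mm, 69 mm high; leave alone
- turner: turner with black handle, 280 mm long, lying flat; leave alone
There are look-alikes about, which are no part of the job. Leave any pink look-alike of the stand_a alone.

How it is judged:
By the outcome, as a careful person would: the job done as asked, in the order asked, and still so for the second after the job is handed in, while the arm keeps its last pose, push and grip.
It also fails if it takes over 64 s, if anything falls off the work surface, if the arm or the gripper's body presses on something with over 40 N, if the wrist force passes 120 N, or if a joint passes its speed limit or range.

## Robot

A 6-joint arm with a two-finger parallel gripper is mounted at the origin on the work surface. World frame = base frame: x ahead of the robot, y to its left, z up, the work surface at z = 0. Lengths are in mm, angles in degrees, forces in N, time in s.
With the tool pointing down it reaches from about 350 to 850 mm from the base axis. Payload 8.1 kg.
Tool frame: the origin (TCP) lies on the centre line of the jaws, within the pads' length; the fingertips stand 14 mm ahead of it and the grasp point (between the pads) lies 5 mm behind it; z points along the fingers, y is the line along which they close (so a half turn about z gives the same grasp; the last joint's range is limited). The gripper opens to 85 mm and grips with 20 to 120 N. Pads are 22 mm wide; open, the fingers measure 114 mm over their backs; the gripper's body (76 mm by 85 mm) begins 54 mm behind the grasp point. The pads swing forward as they close: fully open they stand 13 mm farther back than shut.
Start: joints at [-72.617, 7.471, 85.268, -0, 87.261, -4.893], TCP at [227.467, -555.215, 245.292] pointing down, gripper open.
Joint ranges: [-169.43, 169.43], [-51.17, 129.36], [1.28, 143.12], [-76.62, 256.62], [0, 156.53], [-152.29, 152.29]. Speed limits (degrees/s): [136.94, 136.94, 159.86, 180, 180, 180].

## Interface

Orientations are given as [roll, pitch, yaw] about the fixed x, y, z axes, in that order (R = Rz(yaw) Ry(pitch) Rx(roll)).
In Python, from bench import sense, snapshot, camera_info, hand_in gives the robot as it stands. The module is installed in compiled form; this text tells all that it offers.
- The arm moves only by the tool apply_moves, never from a script. Its argument "deltas" is a list of rows, each a list of 7 numbers: the shift along the tool's x, y, z scaled (see below), then the turn, a rotation vector about the tool's x, y, z scaled (see below), then the opening, from 0 (shut) to 1 (fully open). In form: [[dx, dy, dz, ax, ay, az, claw], ...]. A call has 1 to 8 rows; each row shifts and turns the commanded pose from where the row before left it, along the tool's axes as they then stand; what a row does not reach is not made up. The controller multiplies each number of a shift by 0.03 m and each number of a turn by 0.08 rad. A row lasts 1/8 s, in which the tool goes at most 62.5 mm and 10.7 degrees, less where a joint would pass 70% of its speed; a pose out of reach is approached as far as the arm can. A call with a number of a shift or a turn outside -1 to 1 is refused whole. A call with a gripper value outside its range is refused whole. The fingers move at their own pace and stop on an object; "grip_force" is the grip in N (left out, the last holds). Time passes only in rows, so rows that do not move let the fingers close. It gives the time, the measured TCP pose, the force, the opening and the grip force at its end, in the units of the state.
- sense(): the state, without advancing time (a new reading comes with each control period).
- snapshot(name): name is "scene" or "top" or "wrist"; returns the picture (420x560x3 uint8, red, green, blue); there is no depth.
- camera_info(name): a dict with "vertical_fov" (degrees; the focal length in pixels is half the picture's height over the tangent of half this angle, whatever the lens; pixels are square), "cx", "cy" (the principal point, pixels), "k1" (the pictures are not rectified: a ray, as slopes to the right and down, at radius r is drawn at 1 + k1 r^2 times it, then the intrinsics apply), "origin" and "rotation" of the camera in the world; the wrist camera has in their place "tool_from_camera" (4x4, takes a point from camera to tool coordinates, whose origin is the TCP and whose axes are the flange's). Camera axes: x right, y up, looking along -z (the intrinsics and any distortion apply to the point x, -y, -z); pixel columns grow to the right and rows downward; lengths in mm; the calibration is good to about 2 mm. A picture is of the moment at which its call begins: read the wrist's pose just before it. camera_info takes no time and is no camera call.
- hand_in(): hands the job in; it is judged then, once.
The state is a dict: "time": time; "joint_pos": joint angles; "qd": joint speeds; "joint_efforts": joint torques, N m; "tool_pos": TCP position; "tcp_rot": TCP orientation; "ft_force": force on the tool from outside, world axes, zero at the start; "wrist_torque": the same for the moment, N m; "finger_gap": finger opening in mm; "grip_force": force on a finger pad.
Only numpy, scipy, OpenCV 4.12 (cv2) and the standard library are available. Lean on these libraries where they do the work, as an engineer would, in place of code of your own. Each camera call takes 0.05 s, during which the arm holds its last target. There are 200 camera calls.

## Working session

There is one attempt and no reset: what is moved stays moved. The work goes in short steps, Python scripts to look and compute and a tool call to move; the robot and the scene stay as the last step left them, time stands still between calls to the robot, and variables do not carry over. Pictures are saved under pics/ and viewed, at most 10 in all, crops included, and the job is handed in when it is done.

Besides the shell and the picture viewer there is one more tool, called after "Call:" as a command line: name --pt "numbers of a row" for each row, then --argument value for the rest. apply_moves: Moves the arm, as the interface text tells. Its arguments: {"type":"object","properties":{"deltas":{"type":"array"},"grip_force":{"type":"number"}},"required":["deltas"]}

```bash
mkdir -p pics
python3 - <<'E'
from bench import *
import cv2,numpy as np
print(sense())
for n in("scene","top","wrist"):
    i=camera_info(n);print(n,{k:np.round(np.array(v),4).tolist() for k,v in i.items()})
a=snapshot("scene");b=snapshot("top")
cv2.imwrite("pics/scene.png",a[...,::-1]);cv2.imwrite("pics/top.png",b[...,::-1])
E
```

```text
{'time': 0.0, 'joint_pos': array([-7.26175618e+01,  7.51626451e+00,  8.53284723e+01, -7.35030403e-04,
        8.72623773e+01, -4.89197462e+00]), 'qd': array([ 0.08112437,  0.00901191, -0.05768686,  0.04627086, -0.03151069,
        0.00523938]), 'joint_efforts': array([ 3.02844137e-04, -5.69397175e+01, -5.00549412e+01, -1.31582674e-04,
        1.48555543e-02, -4.87123089e-05]), 'tool_pos': array([ 227.29571844, -554.71466579,  244.24009559]), 'tcp_rot': array([-1.79893214e+02, -8.40294854e-03,  2.22744408e+01]), 'ft_force': array([ 0.31236132,  0.61789011, -0.2515871 ]), 'wrist_torque': array([ 0.03957904, -0.04750835,  0.02069397]), 'grip_force': 0.0, 'finger_gap': 85.43705071416035}
scene {'vertical_fov': 53.9696, 'cx': 280.5328, 'cy': 209.9452, 'k1': -0.0635, 'origin': [1085.9144, -181.9828, 1093.0469], 'rotation': [30.9008, 0.7594, 82.7736]}
top {'vertical_fov': 44.985, 'cx': 275.5387, 'cy': 206.5818, 'k1': -0.1753, 'origin': [302.9768, -99.5046, 1853.1434], 'rotation': [6.0296, -0.7033, -88.9021]}
wrist {'vertical_fov': 64.6991, 'cx': 280.7027, 'cy': 208.417, 'k1': 0.0033, 'tool_from_camera': [[0.0002, 0.9608, 0.2773, 71.367], [1.0, -0.0002, 0.0001, -0.7297], [0.0002, 0.2773, -0.9608, -127.8809], [0.0, 0.0, 0.0, 1.0]]}
```

View pics/scene.png

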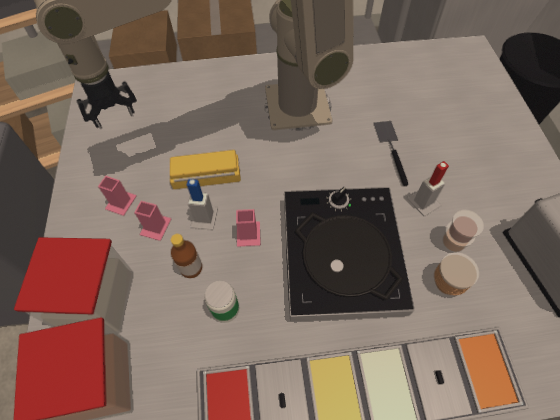

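View pics/top.png

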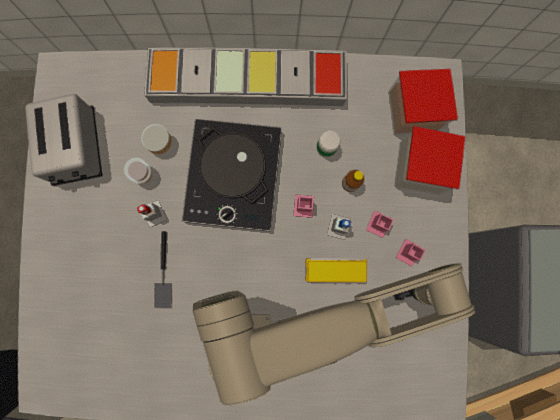

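The scene view shows the blue probe at about (197,190) in a grey stand, the red one at (438,173), pink empty stands at (115,192), (150,217) and (247,225), the dial at (339,200), and the test spot at (337,266). In the top view, blue is at (346,224), the dial at (227,214), and the spot at (242,157).

What could be taken for the target: blue probe at top (346,224), red probe at (147,211), pink empty stands at (304,205), (379,223), (410,252). I choose the blue one and will check it in a crop.

```bash
cat > h.py <<'E'
import numpy as np,cv2
from scipy.spatial.transform import Rotation as R
from bench import *
def cam(n,s=None):
    i=camera_info(n);f=210/np.tan(np.radians(i["vertical_fov"])/2)
    if n=="wrist":
        T=np.array(i["tool_from_camera"]);W=R.from_euler("xyz",s["tcp_rot"],degrees=True).as_matrix()
        Rm=W@T[:3,:3];o=W@T[:3,3]+s["tool_pos"]
    else:
        r=np.array(i["rotation"]);Rm=r if r.shape==(3,3) else R.from_euler("xyz",r,degrees=True).as_matrix();o=np.array(i["origin"])
    K=np.array([[f,0,i["cx"]],[0,f,i["cy"]],[0,0,1.]]);D=np.array([i["k1"],0,0,0,0.])
    return K,D,Rm@np.diag([1,-1,-1.]),o   # cv axes
def rays(c,px):
    u=cv2.undistortPoints(np.array(px,float).reshape(-1,1,2),c[0],c[1]).reshape(-1,2)
    d=np.c_[u,np.ones(len(u))]@c[2].T;return d/np.linalg.norm(d,axis=1,keepdims=True)
def plane(c,px,z):
    d=rays(c,px);return c[3]+d*((z-c[3][2])/d[:,2])[:,None]
def tri(cs,ps):
    A=np.zeros((3,3));b=np.zeros(3)
    for c,p in zip(cs,ps):
        d=rays(c,[p])[0];M=np.eye(3)-np.outer(d,d);A+=M;b+=M@c[3]
    x=np.linalg.solve(A,b);return x
def proj(c,P):
    return cv2.projectPoints(np.array(P,float).reshape(-1,1,3),cv2.Rodrigues(c[2].T)[0],-c[2].T@c[3],c[0],c[1])[0].reshape(-1,2)
def blobs(m,amin=4):
    n,l,s,ce=cv2.connectedComponentsWithStats(m.astype(np.uint8));return [(np.round(ce[k],1).tolist(),s[k].tolist()) for k in range(1,n) if s[k,4]>=amin]
E
python3 - <<'E'
from h import *
C={n:cam(n) for n in("scene","top")};I={n:cv2.imread(f"pics/{n}.png") for n in C}
roi={"scene":(280,180,420,320),"top":(175,110,290,240)}
for n in C:
    h=cv2.cvtColor(I[n],cv2.COLOR_BGR2HSV);H,S,V=cv2.split(h)
    print(n,"blue",blobs((H>100)&(H<130)&(S>120)&(V>60)))
    m=np.zeros_like(H,bool);x0,y0,x1,y1=roi[n];m[y0:y1,x0:x1]=1
    print(" green",blobs(m&(H>40)&(H<85)&(S>90)&(V>60),1))
    print(" bright",blobs(m&(V>150)&(S<70)))
    hob=m&(V<90);cnt=max(cv2.findContours(hob.astype(np.uint8),0,1)[0],key=cv2.contourArea)
    q=cv2.approxPolyDP(cv2.convexHull(cnt),8,True).reshape(-1,2)
    print(" hob",q.tolist(),np.round(plane(C[n],q,65)).tolist())
a=I["scene"];t=I["top"]
f=lambda i,x,y,w,h:cv2.resize(i[y:y+h,x:x+w],(400,300),interpolation=cv2.INTER_CUBIC)
cv2.imwrite("pics/crop1.png",np.vstack([np.hstack([f(a,170,170,80,60),f(a,310,175,80,60)]),np.hstack([f(t,310,200,60,45),f(t,195,190,60,45)])]))
E
```

```text
scene blue [([195.1, 190.9], [187, 180, 16, 21, 199])]
 green [([349.1, 204.9], [348, 204, 3, 3, 8])]
 bright [([383.2, 222.5], [280, 180, 140, 140, 3161]), ([330.1, 196.6], [329, 193, 4, 7, 9]), ([345.3, 202.6], [341, 197, 7, 10, 14]), ([332.5, 204.0], [331, 203, 4, 3, 4]), ([281.2, 283.8], [280, 226, 5, 94, 272]), ([336.6, 265.1], [331, 260, 12, 11, 107]), ([302.5, 315.0], [297, 315, 12, 1, 12]), ([327.5, 314.0], [326, 314, 4, 1, 4])]
 hob [[388, 188], [413, 308], [289, 313], [285, 192]] [[441.0, 211.0, 65.0], [809.0, 181.0, 65.0], [779.0, -135.0, 65.0], [414.0, -97.0, 65.0]]
top blue [([344.4, 223.1], [339, 220, 11, 7, 36])]
 green [([218.7, 208.0], [218, 207, 3, 3, 7])]
 bright [([188.6, 128.7], [175, 110, 46, 57, 753]), ([238.8, 111.5], [238, 111, 3, 2, 4]), ([268.4, 117.9], [242, 110, 48, 26, 480]), ([236.0, 119.7], [235, 118, 3, 4, 6]), ([285.6, 143.5], [284, 139, 6, 10, 21]), ([241.3, 156.2], [237, 152, 9, 9, 64]), ([175.5, 157.5], [175, 157, 2, 2, 4]), ([282.8, 160.0], [282, 159, 2, 3, 4]), ([287.0, 160.8], [285, 160, 5, 3, 5]), ([180.0, 189.7], [175, 174, 12, 32, 182]), ([1
[... 631 characters left out ...]
), ([276.7, 224.2], [275, 222, 6, 6, 12]), ([200.8, 227.0], [200, 226, 3, 3, 4]), ([180.7, 230.5], [176, 228, 10, 6, 19]), ([188.7, 229.7], [186, 228, 6, 4, 10]), ([200.5, 231.8], [200, 231, 2, 3, 4]), ([244.9, 232.0], [242, 231, 6, 3, 8]), ([254.7, 232.9], [252, 232, 8, 3, 11]), ([181.9, 237.1], [175, 235, 16, 5, 36]), ([198.0, 236.3], [196, 235, 4, 3, 6]), ([250.5, 236.5], [250, 235, 2, 4, 4]), ([215.5, 237.8], [213, 237, 6, 2, 6]), ([266.0, 237.5], [265, 236, 3, 4, 4]), ([258.6, 238.2], [257, 238, 4, 2, 5]), ([274.5, 238.5], [274, 238, 2, 2, 4])]
 hob [[196, 119], [280, 128], [270, 231], [183, 220]] [[807.0, 178.0, 65.0], [779.0, -129.0, 65.0], [405.0, -100.0, 65.0], [438.0, 210.0, 65.0]]
```

View pics/crop1.png

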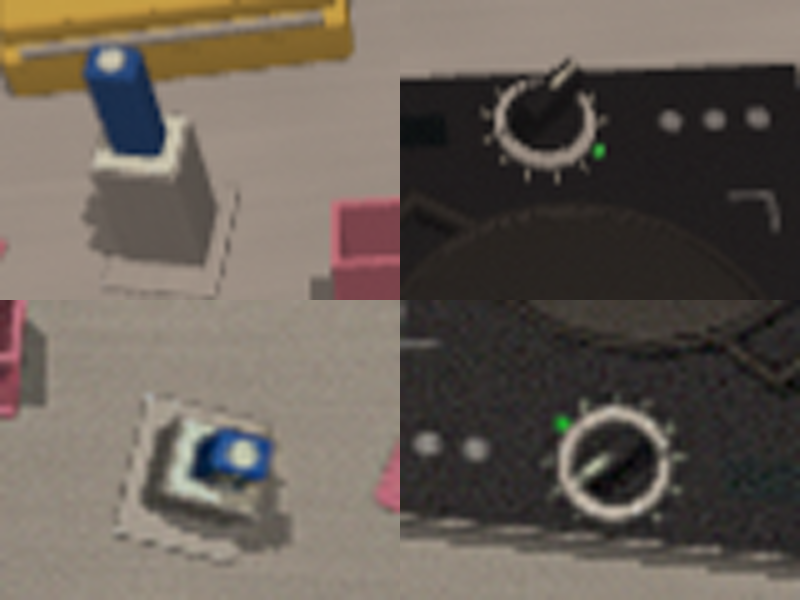

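The crops confirm the choice: the blue body with white flange sits in the grey steel stand. The dial pointer's white line points to (-x,+y), and the green dot lies clockwise of it.

Run:
```python
from h import *
C={n:cam(n) for n in("scene","top")};S,T=C["scene"],C["top"]
g=[plane(S,[(349.1,204.9)],65)[0],plane(T,[(218.7,208)],65)[0]];print("dot",np.round(g,1))
print("spot",np.round([plane(S,[(336.6,265.1)],75)[0],plane(T,[(241.3,156.2)],75)[0]],1))
# cap centre of blue: crop px -> image
cs=(170+110/5,170+60/5);ct=(310+243*60/400,200+(455-300)*45/300)
print("cap",np.round(tri([S,T],[cs,ct]),1),np.round([plane(S,[cs],192)[0],plane(T,[ct],192)[0]],1))
# dial top: disc ring centre
d=[plane(S,[(310+(545-400)/5,175+122/5)],73)[0],plane(T,[(195+(614-400)*.15,190+(462-300)*.15)],73)[0]];print("dial",np.round(d,1))
hob=np.mean([[607.5,40],[611,40]],0);yaw=np.radians(-5);D=hob-148*np.array([np.cos(yaw),np.sin(yaw)]);print("dial from hob",D)
for a,b in zip(g,d):
  v=(a-b)[:2];print("r",np.linalg.norm(v),"ang",np.degrees(np.arctan2(v[1],v[0])))
# pointer line ends in top crop (height 109)
p=plane(T,[(195+(575-400)*.15,190+(480-300)*.15),(195+(612-400)*.15,190+(455-300)*.15)],109);v=p[0]-p[1];print(p.round(1),np.degrees(np.arctan2(v[1],v[0])))
p=plane(S,[(310+173/5,175+62/5),(310+145/5,175+90/5)],109);v=p[0]-p[1];print(p.round(1),np.degrees(np.arctan2(v[1],v[0])))
# stand base plate corners in top
q=plane(T,[(310+x*.15,200+(y-300)*.15) for x,y in[(150,395),(117,535),(236,562)]],6);print(q.round(1))
```

```text
dot [[483.5  82.8  65. ]
 [483.1  83.7  65. ]]
spot [[669.6   7.8  75. ]
 [669.5   7.9  75. ]]
cap [ 428.5 -351.2  188.1] [[ 431.4 -349.5  192. ]
 [ 428.3 -351.6  192. ]]
dial [[465.7  55.4  73. ]
 [460.6  52.5  73. ]]
dial from hob [461.81318468  52.89904993]
r 32.65028515151779 ang 56.99948155900022
r 38.472125700284984 ang 54.17918384016761
[[447.6  69.4 109. ]
 [461.   50.6 109. ]] 125.42978769313666
[[449.7  71.1 109. ]
 [466.4  51.3 109. ]] 130.24534150172562
[[ 474.5 -328.     6. ]
 [ 397.1 -310.5    6. ]
 [ 383.4 -376.3    6. ]]
```

```bash
cat >> h.py <<'E'
def plan(pos,yaw,n,claw,zfirst=None):
    """rows from the measured pose to pos with tool down at yaw; n rows"""
    s=sense();p=np.array(s["tool_pos"]);W=R.from_euler("xyz",s["tcp_rot"],degrees=True)
    G=R.from_euler("xyz",[180,0,yaw],degrees=True);rv=(W.inv()*G).as_rotvec()/n
    pos=np.array(pos,float);out=[]
    for k in range(n):
        d=W.as_matrix().T@((pos-p)/(n-k))
        row=np.round(np.r_[d/30,rv/.08,claw],2);out.append(row.tolist())
        p=p+W.as_matrix()@row[:3]*30;W=W*R.from_rotvec(row[3:6]*.08)
    for i in range(0,n,8):print(out[i:i+8])
    print("max",np.abs(np.array(out)[:,:6]).max(),"end",p.round(1))
E
python3 -c "
from h import *
plan([462,53,195],128,26,0.6)"
```

```text
[[0.57, -0.61, 0.06, -0.0, -0.0, -0.89, 0.6], [0.62, -0.56, 0.06, -0.0, -0.0, -0.89, 0.6], [0.65, -0.52, 0.06, -0.0, -0.0, -0.89, 0.6], [0.69, -0.47, 0.06, -0.0, -0.0, -0.89, 0.6], [0.72, -0.42, 0.07, -0.0, -0.0, -0.89, 0.6], [0.75, -0.37, 0.06, -0.0, -0.0, -0.89, 0.6], [0.77, -0.31, 0.07, -0.0, -0.0, -0.89, 0.6], [0.79, -0.26, 0.06, -0.0, -0.0, -0.89, 0.6]]
[[0.81, -0.2, 0.07, -0.0, -0.0, -0.89, 0.6], [0.82, -0.14, 0.06, -0.0, -0.0, -0.89, 0.6], [0.83, -0.08, 0.07, -0.0, -0.0, -0.89, 0.6], [0.84, -0.03, 0.06, -0.0, -0.0, -0.89, 0.6], [0.84, 0.03, 0.07, -0.0, -0.0, -0.89, 0.6], [0.83, 0.09, 0.06, -0.0, -0.0, -0.89, 0.6], [0.82, 0.15, 0.07, -0.0, -0.0, -0.89, 0.6], [0.81, 0.21, 0.06, -0.0, -0.0, -0.89, 0.6]]
[[0.79, 0.27, 0.07, -0.0, -0.0, -0.89, 0.6], [0.77, 0.32, 0.06, -0.0, -0.0, -0.89, 0.6], [0.75, 0.38, 0.07, -0.0, -0.0, -0.89, 0.6], [0.72, 0.43, 0.06, -0.0, -0.0, -0.89, 0.6], [0.68, 0.48, 0.07, -0.0, -0.0, -0.89, 0.6], [0.65, 0.53, 0.06, -0.0, -0.0, -0.89, 0.6], [0.61, 0.57, 0.07, -0.0, -0.0, -0.89, 0.6], [0.57, 0.61, 0.06, -0.0, -0.0, -0.89, 0.6]]
[[0.52, 0.65, 0.07, -0.0, -0.0, -0.89, 0.6], [0.47, 0.69, 0.06, -0.0, -0.0, -0.89, 0.6]]
max 0.89 end [462.   52.9 195.1]
```

Call:
apply_moves --pt "0.57 -0.61 0.06 0 0 -0.89 0.6" --pt "0.62 -0.56 0.06 0 0 -0.89 0.6" --pt "0.65 -0.52 0.06 0 0 -0.89 0.6" --pt "0.69 -0.47 0.06 0 0 -0.89 0.6" --pt "0.72 -0.42 0.07 0 0 -0.89 0.6" --pt "0.75 -0.37 0.06 0 0 -0.89 0.6" --pt "0.77 -0.31 0.07 0 0 -0.89 0.6" --pt "0.79 -0.26 0.06 0 0 -0.89 0.6"

```text
time: 1.1
tool_pos: [299.6, -367.5, 229.8]
tcp_rot: [-180.0, -0.0, 55.0]
ft_force: [0.0, -0.7, 0.2]
finger_gap: 51.1
grip_force: 0.0
```

Call:
apply_moves --pt "0.81 -0.2 0.07 0 0 -0.89 0.6" --pt "0.82 -0.14 0.06 0 0 -0.89 0.6" --pt "0.83 -0.08 0.07 0 0 -0.89 0.6" --pt "0.84 -0.03 0.06 0 0 -0.89 0.6" --pt "0.84 0.03 0.07 0 0 -0.89 0.6" --pt "0.83 0.09 0.06 0 0 -0.89 0.6" --pt "0.82 0.15 0.07 0 0 -0.89 0.6" --pt "0.81 0.21 0.06 0 0 -0.89 0.6"

```text
time: 2.1
tool_pos: [371.6, -180.4, 214.2]
tcp_rot: [-180.0, -0.0, 87.7]
ft_force: [0.5, -0.8, -0.1]
finger_gap: 51.5
grip_force: 0.0
```

Call:
apply_moves --pt "0.79 0.27 0.07 0 0 -0.89 0.6" --pt "0.77 0.32 0.06 0 0 -0.89 0.6" --pt "0.75 0.38 0.07 0 0 -0.89 0.6" --pt "0.72 0.43 0.06 0 0 -0.89 0.6" --pt "0.68 0.48 0.07 0 0 -0.89 0.6" --pt "0.65 0.53 0.06 0 0 -0.89 0.6" --pt "0.61 0.57 0.07 0 0 -0.89 0.6" --pt "0.57 0.61 0.06 0 0 -0.89 0.6"

```text
time: 3.1
tool_pos: [443.9, 6.6, 198.6]
tcp_rot: [-180.0, -0.0, 120.3]
ft_force: [0.4, -0.1, 0.5]
finger_gap: 51.2
grip_force: 0.0
```

Call:
apply_moves --pt "0.52 0.65 0.07 0 0 -0.89 0.6" --pt "0.47 0.69 0.06 0 0 -0.89 0.6" --pt "0 0 0 0 0 0 0.6" --pt "0 0 0 0 0 0 0.6"

```text
time: 3.6
tool_pos: [461.8, 52.0, 194.9]
tcp_rot: [-180.0, -0.0, 128.3]
ft_force: [0.4, -1.0, 0.3]
finger_gap: 51.3
grip_force: 0.0
```

Run:
```python
from h import *
s=sense();a=snapshot("wrist");cv2.imwrite("pics/w1.png",a[...,::-1]);np.save("w1.npy",s,allow_pickle=True)
print(s["time"],s["tool_pos"],s["tcp_rot"],s["finger_gap"])
c=cam("wrist",s)
b=a[...,::-1].copy();H,S,V=cv2.split(cv2.cvtColor(b,cv2.COLOR_BGR2HSV))
print("green",[(x,plane(c,[x[0]],65).round(1)) for x in blobs((H>40)&(H<85)&(S>90)&(V>60),15)])
print("bright",[(x,plane(c,[x[0]],109).round(1)) for x in blobs((V>140)&(S<70),60)])
print("exp dial",proj(c,[[462,53,109]]))
```

```text
3.6 [461.75502924  52.03382257 194.89217432] [-1.79950937e+02 -1.22549741e-02  1.28296938e+02] 51.25740163373643
green [(([326.0, 193.1], [321, 188, 11, 11, 96]), array([[485.2,  82.4,  65. ]]))]
bright [(([199.5, 123.0], [0, 0, 560, 383, 101295]), array([[382.7,  72.1, 109. ]])), (([402.8, 82.1], [395, 73, 17, 19, 242]), array([[465.5, 168. , 109. ]])), (([376.2, 109.2], [368, 101, 17, 17, 227]), array([[463.6, 146.5, 109. ]])), (([350.7, 135.3], [343, 127, 16, 17, 213]), array([[461.8, 125. , 109. ]])), (([444.7, 145.3], [422, 134, 45, 24, 190]), array([[512.8, 157.3, 109. ]])), (([285.8, 198.9], [246, 169, 84, 76, 1661]), array([[455.5,  67.2, 109. ]])), (([283.4, 202.5], [281, 182, 6, 40, 212]), array([[455.8,  64.3, 109. ]])), (([198.2, 296.1], [193, 292, 9, 11, 65]), array([[451. , -29.3, 109. ]])), (([363.3, 296.1], [360, 292, 10, 11, 68]), array([[545. ,  45.1, 109. ]])), (([239.9, 338.2], [231, 323, 20, 31, 96]), array([[496. , -39.4, 109. ]])), (([91.9, 370.6], [84, 361, 16, 22, 148]), array([[ 423. , -134.7,  109. ]])), (([420.2, 386.1], [410, 372, 25, 26, 380]), array([[634.5,  13.4, 109. ]])), (([123.3, 408.2], [107, 393, 30, 27, 391]), array([[ 461.3, -151.5,  109. ]]))]
exp dial [[280.29253395 220.60007734]]
```

View pics/w1.png

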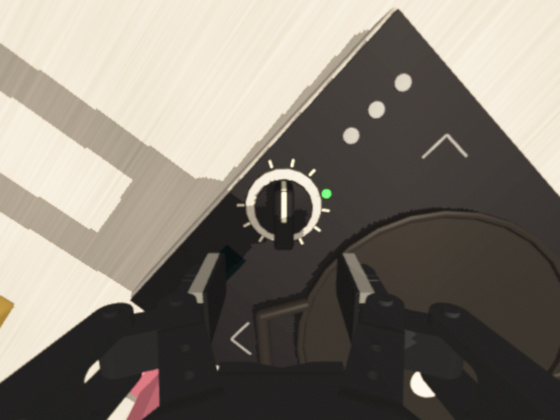

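The wrist view shows the bar upright in the image at (284,182)–(285,248), the pointer line from (283,222) to (284,182), and the green dot at (326,193). The bar lies almost along tool x and between the open fingers.

Run:
```python
from h import *
s=np.load("w1.npy",allow_pickle=True).item();c=cam("wrist",s)
b=cv2.imread("pics/w1.png");H,S,V=cv2.split(cv2.cvtColor(b,cv2.COLOR_BGR2HSV))
n,l,st,ce=cv2.connectedComponentsWithStats(((V>140)&(S<70)).astype(np.uint8))
k=[i for i in range(n) if st[i,0]==281 and st[i,1]==182][0]
ys,xs=np.where(l==k);P=plane(c,np.c_[xs,ys],109)[:,:2];m=P.mean(0)
v=np.linalg.svd(P-m)[2][0];v*=np.sign(-v[0]);t=(P-m)@v
print("line mean",m,"ang",np.degrees(np.arctan2(v[1],v[0])),"extent",t.min(),t.max(),"start",m+v*t.min(),"end",m+v*t.max())
# ring fit at z 65/66
R0=[i for i in range(n) if st[i,0]==246 and st[i,1]==169][0];cn=cv2.findContours((l==R0).astype(np.uint8),cv2.RETR_EXTERNAL,1)[0][0]
ring=cv2.morphologyEx((l==R0).astype(np.uint8),cv2.MORPH_OPEN,np.ones((4,4)))
ys,xs=np.where(ring)
for z in(65,73):
  Q=plane(c,np.c_[xs,ys],z)[:,:2];A=np.c_[2*Q,np.ones(len(Q))];x=np.linalg.lstsq(A,(Q**2).sum(1),rcond=None)[0];print(z,x[:2],np.sqrt(x[2]+x[:2]@x[:2]))
  g=plane(c,[(326,193.1)],65)[0,:2];d=g-x[:2];print(np.linalg.norm(d),np.degrees(np.arctan2(d[1],d[0])))
```

```text
line mean [455.80963859  64.24352847] ang 128.68414805626153 extent -12.952041569229024 13.987335919312319 start [463.90501054  54.13312127] end [447.06718001  75.16208992]
65 [466.69741432  52.21315615] 27.4707331437627
35.389741010090376 58.40374017844103
73 [465.20738174  53.95734064] 26.61823158309861
34.7534138136778 54.80242189829586
```

Run:
```python
from h import *
s=np.load("w1.npy",allow_pickle=True).item();c=cam("wrist",s);print(c[3])
a=np.radians(128.7);v=np.array([np.cos(a),np.sin(a)])
for A in([466.7,52.2],[463.9,54.1],[462,56]):
  for n,t,z in(("ptr",22,109),("ptrlow",22,79),("ctr",0,109),("tail",-22,109),("disc far",-23,73),("disc near",23,73)):
    print(A,n,proj(c,[[*(np.array(A)+t*v),z]]).round(1))
b=cv2.imread("pics/w1.png")[:,:,1];print(b[165:260:2,284].tolist())
```

```text
[418.68308908 108.4171899  322.78939921]
[466.7, 52.2] ptr [[284.9 194.1]]
[466.7, 52.2] ptrlow [[284.4 184.7]]
[466.7, 52.2] ctr [[285.  225.5]]
[466.7, 52.2] tail [[285.1 255.3]]
[466.7, 52.2] disc far [[284.5 238. ]]
[466.7, 52.2] disc near [[284.3 181.8]]
[463.9, 54.1] ptr [[283.3 189.4]]
[463.9, 54.1] ptrlow [[283.1 180.5]]
[463.9, 54.1] ctr [[283.5 221. ]]
[463.9, 54.1] tail [[283.6 251. ]]
[463.9, 54.1] disc far [[283.3 234.2]]
[463.9, 54.1] disc near [[283.  177.6]]
[462, 56] ptr [[282.9 185.4]]
[462, 56] ptrlow [[282.6 176.9]]
[462, 56] ctr [[283.  217.3]]
[462, 56] tail [[283.2 247.5]]
[462, 56] disc far [[282.9 231.1]]
[462, 56] disc near [[282.6 174.2]]
[59, 68, 179, 243, 242, 241, 238, 118, 121, 153, 153, 159, 218, 185, 252, 253, 253, 253, 253, 253, 253, 253, 253, 253, 253, 253, 226, 200, 182, 62, 29, 29, 29, 28, 29, 29, 29, 29, 29, 28, 30, 29, 34, 51, 53, 53, 52, 52]
```

```bash
python3 -c "
from h import *
plan([464,54.2,98],128.7,5,0.6)"
```

```text
[[0.0, 0.02, 0.65, -0.0, -0.0, -0.02, 0.6], [0.0, 0.02, 0.65, -0.0, -0.0, -0.02, 0.6], [0.01, 0.02, 0.64, -0.0, -0.0, -0.02, 0.6], [0.0, 0.02, 0.65, -0.0, -0.0, -0.02, 0.6], [0.01, 0.03, 0.64, -0.0, -0.0, -0.02, 0.6]]
max 0.65 end [464.   54.3  98.1]
```

Call:
apply_moves --pt "0 0.02 0.65 0 0 -0.02 0.6" --pt "0 0.02 0.65 0 0 -0.02 0.6" --pt "0.01 0.02 0.64 0 0 -0.02 0.6" --pt "0 0.02 0.65 0 0 -0.02 0.6" --pt "0.01 0.03 0.64 0 0 -0.02 0.6" --pt "0 0 0 0 0 0 0.3" --pt "0 0 0 0 0 0 0" --pt "0 0 0 0 0 0 0" --grip_force 25

```text
time: 4.65
tool_pos: [463.4, 53.5, 99.2]
tcp_rot: [-179.8, 0.0, 128.8]
ft_force: [-9.4, -6.4, 4.8]
finger_gap: 13.3
grip_force: 27.0
```

Call:
apply_moves --pt "0 0 0 0 0 0 0" --pt "0 0 0 0 0 0 0"

```text
time: 4.9
tool_pos: [463.4, 53.5, 99.1]
tcp_rot: [-179.8, 0.0, 128.8]
ft_force: [-8.2, -8.1, 5.2]
finger_gap: 13.7
grip_force: 27.0
```

Call:
apply_moves --pt "0 -0.03 0 0 0 0.5 0" --pt "0 0 0 0 0 0.7 0" --pt "0 0 0 0 0 0.7 0" --pt "0 0 0 0 0 0.7 0" --pt "0 0 0 0 0 0.7 0" --pt "0 0 0 0 0 0.7 0" --pt "0 0 0 0 0 0.7 0" --pt "0 0 0 0 0 0 0"

```text
time: 5.9
tool_pos: [463.6, 53.5, 99.2]
tcp_rot: [-180.0, 0.1, 107.2]
ft_force: [-3.6, -3.9, 1.5]
finger_gap: 13.7
grip_force: 26.3
```

Call:
apply_moves --pt "0 0 0 0 0 0.8 0" --pt "0 0 0 0 0 0.8 0" --pt "0 0 0 0 0 0.8 0" --pt "0 0 0 0 0 0.8 0" --pt "0 0 0 0 0 0.8 0" --pt "0 0 0 0 0 0.8 0" --pt "0 0 0 0 0 0.8 0" --pt "0 0 0 0 0 0.8 0"

```text
time: 6.9
tool_pos: [464.0, 53.5, 99.2]
tcp_rot: [179.9, 0.1, 77.8]
ft_force: [-0.7, -5.2, -0.8]
finger_gap: 13.6
grip_force: 26.1
```

Call:
apply_moves --pt "0 0 0 0 0 0.8 0" --pt "0 0 0 0 0 0.8 0" --pt "0 0 0 0 0 0.8 0" --pt "0 0 0 0 0 0.8 0" --pt "0 0 0 0 0 0.8 0" --pt "0 0 0 0 0 0.8 0" --pt "0 0 0 0 0 0.3 0" --pt "0 0 0 0 0 0 0"

```text
time: 7.9
tool_pos: [464.2, 53.3, 99.2]
tcp_rot: [179.9, 0.0, 54.5]
ft_force: [1.2, -5.3, -1.5]
finger_gap: 13.4
grip_force: 26.1
```

Run:
```python
from h import *
s=sense();a=snapshot("wrist");cv2.imwrite("pics/w2.png",a[...,::-1]);np.save("w2.npy",s,allow_pickle=True)
print(s["tool_pos"],s["tcp_rot"])
```

```text
[464.21277691  53.3360767   99.18859556] [1.79882274e+02 2.80751977e-02 5.45346107e+01]
```

View pics/w2.png

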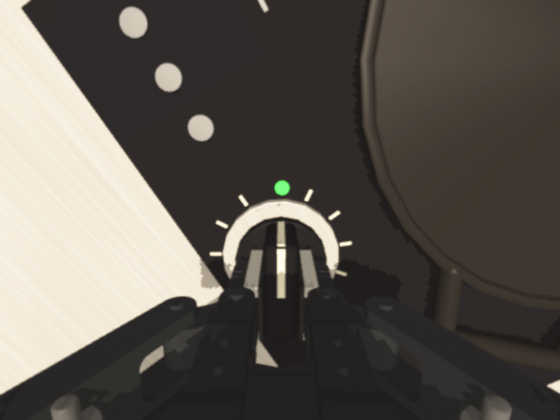

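The view shows the dot at (282,188) nearly in line with the pointer line (281,222)–(282,298). I'll measure the remaining angle.

Run:
```python
from h import *
s=np.load("w2.npy",allow_pickle=True).item();c=cam("wrist",s)
b=cv2.imread("pics/w2.png");H,S,V=cv2.split(cv2.cvtColor(b,cv2.COLOR_BGR2HSV))
g=[x for x in blobs((H>40)&(H<85)&(S>90)&(V>60),30)];G=plane(c,[g[0][0]],65)[0,:2];print(g,G)
w=(V>150)&(S<80);w[:250]=0;w[300:]=0;w[:,:272]=0;w[:,292:]=0
ys,xs=np.where(w);print([(y,xs[ys==y].mean().round(1),(ys==y).sum()) for y in range(250,300,8)])
P=plane(c,np.c_[xs,ys],109)[:,:2];m=P.mean(0);v=np.linalg.svd(P-m)[2][0];v*=np.sign(v[0])
A=m+v*((P-m)@v).min();print("line ang",np.degrees(np.arctan2(v[1],v[0])),"start",A)
# ring (glass level) centre by radius
w=(V>150)&(S<60);w[:195]=0;w[275:]=0;w[:,:218]=0;w[:,345:]=0
ring=cv2.morphologyEx(w.astype(np.uint8),cv2.MORPH_OPEN,np.ones((7,7)));ring[230:,255:310]=0;ys,xs=np.where(ring)
Q=plane(c,np.c_[xs,ys],65)[:,:2];x=np.linalg.lstsq(np.c_[2*Q,np.ones(len(Q))],(Q**2).sum(1),rcond=None)[0];print("ring",x[:2],np.sqrt(x[2]+x[:2]@x[:2]))
for B in(A,x[:2],s["tool_pos"][:2]):
  d=G-B;print(np.linalg.norm(d),np.degrees(np.arctan2(d[1],d[0])))
```

```text
[([281.8, 187.5], [274, 180, 17, 16, 222])] [485.32592226  82.15530182]
[(250, np.float64(281.0), np.int64(9)), (258, np.float64(281.0), np.int64(9)), (266, np.float64(281.0), np.int64(9)), (274, np.float64(280.5), np.int64(8)), (282, np.float64(280.5), np.int64(8)), (290, np.float64(280.5), np.int64(8)), (298, np.float64(nan), np.int64(0))]
line ang 53.84609623002896 start [464.29834503  53.92664534]
ring [463.25129041  52.28064067] 26.9797486345194
35.19965981261522 53.317507436190816
37.14545395846787 53.53900127788046
35.72551809333246 53.77326074140663<stdin>:6: RuntimeWarning: Mean of empty slice.
  ret = ret.dtype.type(ret / rcount)
```

Call:
apply_moves --pt "0 0 0 0 0 0.1 0" --pt "0 0 0 0 0 0 0" --pt "0 0 0 0 0 0 0.35" --pt "0 0 0 0 0 0 0.35" --pt "0 0 -0.5 0 0 0 0.4" --pt "0 0 -1 0 0 0 0.6" --pt "0 0 -1 0 0 0 0.6" --pt "0 0 -1 0 0 0 0.6"

```text
time: 8.95
tool_pos: [463.8, 54.5, 205.6]
tcp_rot: [179.9, -0.1, 54.1]
ft_force: [0.4, 0.1, -0.0]
finger_gap: 51.2
grip_force: 0.0
```

Run:
```python
from h import *
s=sense();a=snapshot("wrist");cv2.imwrite("pics/w3.png",a[...,::-1])
c=cam("wrist",s);b=a[...,::-1].copy();H,S,V=cv2.split(cv2.cvtColor(b,cv2.COLOR_BGR2HSV))
print("green",[(x,plane(c,[x[0]],65).round(1)) for x in blobs((H>40)&(H<85)&(S>90)&(V>60),30)])
e=proj(c,[[464.1,54,109]])[0].astype(int);print(e)
w=np.zeros(V.shape,bool);w[e[1]-70:e[1]+15,e[0]-15:e[0]+15]=1
w&=(V>200)&(S<80)
for ce,st in blobs(w,40):
  print(ce,st,plane(c,[ce],109).round(1))
n,l,st,ce=cv2.connectedComponentsWithStats(w.astype(np.uint8))
for k in range(1,n):
  if st[k,4]<40:continue
  ys,xs=np.where(l==k);P=plane(c,np.c_[xs,ys],109)[:,:2];m=P.mean(0);v=np.linalg.svd(P-m)[2][0];v*=np.sign(v[0]);print(k,np.degrees(np.arctan2(v[1],v[0])),m+v*((P-m)@v).min())
plan([430,-350,255],77.3,15,0.6)
```

```text
green [(([282.1, 160.0], [277, 155, 11, 11, 100]), array([[485.3,  82.2,  65. ]]))]
[281 218]
[280.5, 173.8] [266, 168, 30, 14, 281] [[482.2  80.2 109. ]]
[282.0, 203.9] [280, 190, 5, 29, 144] [[470.5  62.3 109. ]]
1 -33.03410888765018 [473.6239324   85.77498937]
3 54.012629221951016 [464.41051004  53.88565882]
[[-0.77, 0.46, -0.1, 0.01, -0.0, -0.34, 0.6], [-0.79, 0.44, -0.1, 0.01, -0.0, -0.34, 0.6], [-0.8, 0.42, -0.1, 0.01, -0.0, -0.34, 0.6], [-0.81, 0.4, -0.1, 0.01, -0.0, -0.34, 0.6], [-0.82, 0.38, -0.1, 0.01, -0.0, -0.34, 0.6], [-0.83, 0.35, -0.1, 0.01, -0.0, -0.34, 0.6], [-0.84, 0.33, -0.1, 0.01, -0.0, -0.34, 0.6], [-0.85, 0.31, -0.1, 0.01, -0.0, -0.34, 0.6]]
[[-0.86, 0.28, -0.1, 0.01, -0.0, -0.34, 0.6], [-0.86, 0.26, -0.1, 0.01, -0.0, -0.34, 0.6], [-0.87, 0.24, -0.11, 0.01, -0.0, -0.34, 0.6], [-0.88, 0.21, -0.11, 0.01, -0.0, -0.34, 0.6], [-0.88, 0.19, -0.1, 0.01, -0.0, -0.34, 0.6], [-0.89, 0.17, -0.11, 0.01, -0.0, -0.34, 0.6], [-0.89, 0.14, -0.1, 0.01, -0.0, -0.34, 0.6]]
max 0.89 end [ 430.  -350.1  254.9]
```

The dial is released, and its pointer is within about 0.5° of the dot. Next is the blue probe.

Call:
apply_moves --pt "-0.77 0.46 -0.1 0.01 0 -0.34 0.6" --pt "-0.79 0.44 -0.1 0.01 0 -0.34 0.6" --pt "-0.8 0.42 -0.1 0.01 0 -0.34 0.6" --pt "-0.81 0.4 -0.1 0.01 0 -0.34 0.6" --pt "-0.82 0.38 -0.1 0.01 0 -0.34 0.6" --pt "-0.83 0.35 -0.1 0.01 0 -0.34 0.6" --pt "-0.84 0.33 -0.1 0.01 0 -0.34 0.6" --pt "-0.85 0.31 -0.1 0.01 0 -0.34 0.6"

```text
time: 10.0
tool_pos: [444.7, -162.3, 228.3]
tcp_rot: [-179.7, -0.0, 66.6]
ft_force: [0.3, 0.3, -0.1]
finger_gap: 51.4
grip_force: 0.0
```

Call:
apply_moves --pt "-0.86 0.28 -0.1 0 0 -0.34 0.6" --pt "-0.86 0.26 -0.1 0 0 -0.34 0.6" --pt "-0.87 0.24 -0.11 0 0 -0.34 0.6" --pt "-0.88 0.21 -0.11 0 0 -0.34 0.6" --pt "-0.88 0.19 -0.1 0 0 -0.34 0.6" --pt "-0.89 0.17 -0.11 0 0 -0.34 0.6" --pt "-0.89 0.14 -0.1 0 0 -0.34 0.6" --pt "0 0 0 0 0 0 0.6"

```text
time: 11.0
tool_pos: [427.6, -351.8, 249.6]
tcp_rot: [-179.7, -0.1, 77.4]
ft_force: [0.1, 0.3, -0.3]
finger_gap: 51.4
grip_force: 0.0
```

Run:
```python
from h import *
s=sense();a=snapshot("wrist");cv2.imwrite("pics/w4.png",a[...,::-1]);np.save("w4.npy",s,allow_pickle=True)
c=cam("wrist",s);b=a[...,::-1].copy();H,S,V=cv2.split(cv2.cvtColor(b,cv2.COLOR_BGR2HSV))
print(s["time"],s["tool_pos"],s["tcp_rot"])
print("blue",blobs((H>100)&(H<130)&(S>110)&(V>50),100),"exp",proj(c,[[428.5,-351.2,192],[428.5,-351.2,112]]).round(0))
```

```text
11.0 [ 427.64785142 -351.82215867  249.57797116] [-1.79710638e+02 -5.74172822e-02  7.73660676e+01]
blue [([287.9, 215.5], [271, 183, 35, 70, 1688])] exp [[282. 236.]
 [282. 202.]]
```

View pics/w4.png

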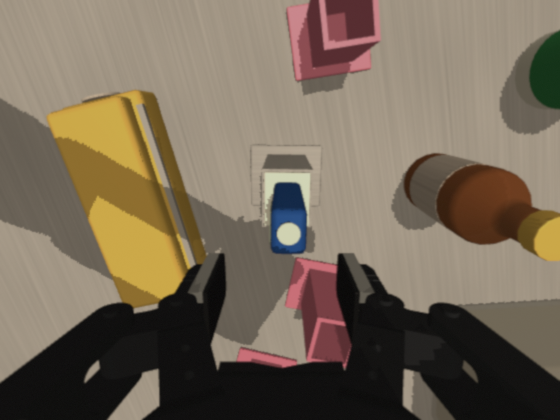

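The wrist view shows the blue body at (288,215) with its cap at (289,234), above the white flange on the grey stand, square with the jaws. The nearest neighbour is a pink stand at (318,310), which is lower than the fingertips will go.

Run:
```python
from h import *
s=np.load("w4.npy",allow_pickle=True).item();c=cam("wrist",s)
b=cv2.imread("pics/w4.png");H,S,V=cv2.split(cv2.cvtColor(b,cv2.COLOR_BGR2HSV))
w=np.zeros(V.shape,bool);w[218:250,272:306]=1;w&=(V>150)&(S<110)
cap=blobs(w,60);print(cap,[plane(c,[x[0]],192).round(1) for x in cap])
print("flange corners", plane(c,[(262,222),(262,170),(310,170),(310,222)],112).round(1).tolist())
print("base",plane(c,[(251,145),(320,145)],6).round(1).tolist())
P=plane(c,[cap[0][0]],192)[0]
plan([P[0],P[1],156],77.3,5,0.6)
```

```text
[([288.2, 233.6], [277, 223, 23, 22, 411])] [array([[ 432.6, -350.3,  192. ]])]
flange corners [[408.3, -364.7, 112.0], [418.6, -321.8, 112.0], [456.4, -330.2, 112.0], [447.8, -373.5, 112.0]]
base [[403.0, -307.8, 6.0], [477.4, -324.5, 6.0]]
[[0.01, 0.03, 0.62, -0.01, -0.0, 0.0, 0.6], [0.01, 0.03, 0.62, -0.01, -0.0, 0.0, 0.6], [0.01, 0.04, 0.62, -0.01, -0.0, 0.0, 0.6], [0.01, 0.03, 0.62, -0.01, -0.0, 0.0, 0.6], [0.0, 0.04, 0.63, -0.01, -0.0, 0.0, 0.6]]
max 0.63 end [ 432.7 -350.4  155.9]
```

Call:
apply_moves --pt "0.01 0.03 0.62 -0.01 0 0 0.6" --pt "0.01 0.03 0.62 -0.01 0 0 0.6" --pt "0.01 0.04 0.62 -0.01 0 0 0.6" --pt "0.01 0.03 0.62 -0.01 0 0 0.6" --pt "0.02 0.04 0.63 -0.02 0 0 0.6" --pt "0 0 0 0 0 0 0.3" --pt "0 0 0 0 0 0 0" --pt "0 0 0 0 0 0 0" --grip_force 40

```text
time: 12.05
tool_pos: [433.2, -349.8, 156.0]
tcp_rot: [-180.0, -0.1, 77.5]
ft_force: [0.6, 0.3, -1.5]
finger_gap: 21.7
grip_force: 44.3
```

Call:
apply_moves --pt "0 0 0 0 0 0 0" --pt "0 0 0 0 0 0 0"

```text
time: 12.3
tool_pos: [432.9, -349.5, 155.5]
tcp_rot: [-180.0, -0.1, 77.5]
ft_force: [0.1, 0.4, -1.3]
finger_gap: 21.4
grip_force: 44.3
```

Call:
apply_moves --pt "0 0 -0.3 0 0 0 0" --pt "0 0 -0.6 0 0 0 0" --pt "0 0 -0.8 0 0 0 0" --pt "0 0 -0.9 0 0 0 0" --pt "0 0 -0.9 0 0 0 0" --pt "0 0 -0.8 0 0 0 0" --pt "0 0 -0.5 0 0 0 0" --pt "0 0 0 0 0 0 0"

```text
time: 13.3
tool_pos: [433.5, -350.2, 301.1]
tcp_rot: [179.9, -0.0, 77.5]
ft_force: [-1.6, -0.0, -1.2]
finger_gap: 21.5
grip_force: 44.4
```

Run:
```python
from h import *
s=sense();print(s["tcp_rot"],s["ft_force"],s["wrist_torque"])
plan([669.5,7.8,260],77.3,20,0)
```

```text
[ 1.79913440e+02 -7.25628344e-03  7.74621181e+01] [-1.55512497 -0.02372461 -1.17091136] [ 0.03256603 -0.01880121 -0.01342543]
[[0.67, 0.25, 0.07, 0.0, -0.0, 0.0, 0.0], [0.67, 0.25, 0.07, 0.0, -0.0, 0.0, 0.0], [0.67, 0.25, 0.07, 0.0, -0.0, 0.0, 0.0], [0.67, 0.26, 0.07, 0.0, -0.0, 0.0, 0.0], [0.67, 0.25, 0.07, 0.0, -0.0, 0.0, 0.0], [0.67, 0.26, 0.07, 0.0, -0.0, 0.0, 0.0], [0.67, 0.25, 0.07, 0.0, -0.0, 0.0, 0.0], [0.67, 0.26, 0.07, 0.0, -0.0, 0.0, 0.0]]
[[0.67, 0.25, 0.07, 0.0, -0.0, 0.0, 0.0], [0.67, 0.26, 0.07, 0.0, -0.0, 0.0, 0.0], [0.67, 0.25, 0.07, 0.0, -0.0, 0.0, 0.0], [0.67, 0.26, 0.07, 0.0, -0.0, 0.0, 0.0], [0.66, 0.25, 0.07, 0.0, -0.0, 0.0, 0.0], [0.67, 0.26, 0.07, 0.0, -0.0, 0.0, 0.0], [0.66, 0.25, 0.07, 0.0, -0.0, 0.0, 0.0], [0.67, 0.26, 0.07, 0.0, -0.0, 0.0, 0.0]]
[[0.66, 0.25, 0.07, 0.0, -0.0, 0.0, 0.0], [0.67, 0.26, 0.06, 0.0, -0.0, 0.0, 0.0], [0.66, 0.25, 0.07, 0.0, -0.0, 0.0, 0.0], [0.67, 0.26, 0.06, 0.0, -0.0, 0.0, 0.0]]
max 0.67 end [669.6   7.9 260. ]
```

Call:
apply_moves --pt "0.67 0.25 0.07 0 0 0 0" --pt "0.67 0.25 0.07 0 0 0 0" --pt "0.67 0.25 0.07 0 0 0 0" --pt "0.67 0.26 0.07 0 0 0 0" --pt "0.67 0.25 0.07 0 0 0 0" --pt "0.67 0.26 0.07 0 0 0 0" --pt "0.67 0.25 0.07 0 0 0 0" --pt "0.67 0.26 0.07 0 0 0 0"

```text
time: 14.3
tool_pos: [527.1, -205.0, 280.9]
tcp_rot: [-179.8, -0.1, 77.5]
ft_force: [-0.5, -0.3, -0.6]
finger_gap: 21.4
grip_force: 44.4
```

Call:
apply_moves --pt "0.67 0.25 0.07 0 0 0 0" --pt "0.67 0.26 0.07 0 0 0 0" --pt "0.67 0.25 0.07 0 0 0 0" --pt "0.67 0.26 0.07 0 0 0 0" --pt "0.66 0.25 0.07 0 0 0 0" --pt "0.67 0.26 0.07 0 0 0 0" --pt "0.66 0.25 0.07 0 0 0 0" --pt "0.67 0.26 0.07 0 0 0 0"

```text
time: 15.3
tool_pos: [622.6, -61.5, 265.8]
tcp_rot: [-179.9, -0.1, 77.5]
ft_force: [-0.4, -0.6, -0.6]
finger_gap: 21.3
grip_force: 44.4
```

Call:
apply_moves --pt "0.66 0.25 0.07 0 0 0 0" --pt "0.67 0.26 0.06 0 0 0 0" --pt "0.66 0.25 0.07 0 0 0 0" --pt "0.67 0.26 0.06 0 0 0 0" --pt "0 0 0 0 0 0 0" --pt "0 0 0 0 0 0 0"

```text
time: 16.05
tool_pos: [669.0, 8.5, 258.1]
tcp_rot: [-179.9, -0.1, 77.5]
ft_force: [-0.5, -0.2, -0.7]
finger_gap: 21.4
grip_force: 44.4
```

Run:
```python
from h import *
s=sense();np.save("w5.npy",s,allow_pickle=True);print(s["time"],s["tool_pos"],s["tcp_rot"],s["ft_force"])
a=snapshot("wrist");b=snapshot("scene")
cv2.imwrite("pics/w5.png",a[...,::-1]);cv2.imwrite("pics/s5.png",b[...,::-1])
t=s["tool_pos"];c=cam("wrist",s);S=cam("scene")
F=[t[0],t[1],t[2]-143.5];print("foot exp",proj(c,[F]).round(1),proj(S,[F]).round(1),"spot",proj(c,[[669.5,7.8,75]]).round(1),proj(S,[[669.5,7.8,75]]).round(1))
x,y=proj(S,[F])[0].astype(int)
k=cv2.resize(b[y-60:y+30,x-60:x+60],(560,420),interpolation=cv2.INTER_CUBIC);print("crop origin",x-60,y-60,"scale",560/120)
im=np.hstack([a,k]);im=cv2.resize(im,(800,300));cv2.imwrite("pics/m5.png",im[...,::-1])
```

```text
16.05 [668.98601105   8.51739079 258.09982732] [-1.79907379e+02 -8.52680659e-02  7.74777015e+01] [-0.47023194 -0.19691051 -0.66031682]
foot exp [[280.5 201. ]] [[338.4 258.8]] spot [[281.3 191.1]] [[336.6 265.1]]
crop origin 278 198 scale 4.666666666666667
```

View pics/m5.png

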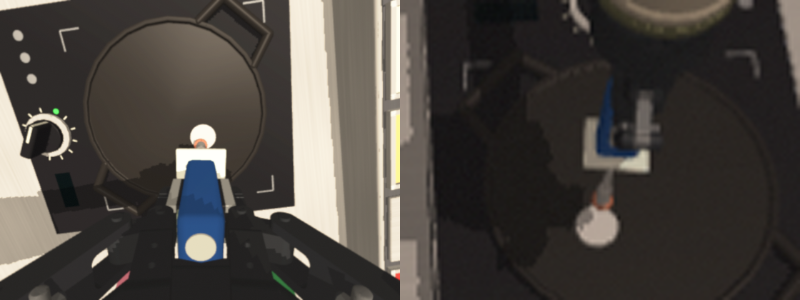

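The wrist half shows the bright spot at full-scale (284,190), with the foot (red band) at about (280,200), where I expected it. In the scene half, the spot is at (337,266) and the foot at (338.6,259.5). I'll refine the spot by fitting a circle to its visible edge.

Run:
```python
from h import *
s=np.load("w5.npy",allow_pickle=True).item();c=cam("wrist",s)
b=cv2.imread("pics/w5.png");H,S,V=cv2.split(cv2.cvtColor(b,cv2.COLOR_BGR2HSV))
w=np.zeros(V.shape,np.uint8);w[165:205,255:315]=1;w&=((V>150)&(S<70)).astype(np.uint8)
k=max(cv2.findContours(w,0,cv2.CHAIN_APPROX_NONE)[0],key=cv2.contourArea).reshape(-1,2)
print(k.min(0),k.max(0));e=k[k[:,1]<193]
Q=plane(c,e,75)[:,:2];x=np.linalg.lstsq(np.c_[2*Q,np.ones(len(Q))],(Q**2).sum(1),rcond=None)[0]
print("spot",x[:2],"rad",np.sqrt(x[2]+x[:2]@x[:2]))
# scene
S2=cam("scene");b=cv2.imread("pics/s5.png");H,S,V=cv2.split(cv2.cvtColor(b,cv2.COLOR_BGR2HSV))
w=np.zeros(V.shape,bool);w[258:278,325:350]=1;print("scene spot",[(t,plane(S2,[t[0]],75).round(1)) for t in blobs(w&(V>130)&(S<60))])
r=np.zeros(V.shape,bool);r[250:266,330:347]=1
print("red",[(t,plane(S2,[t[0]],118.).round(1)) for t in blobs(r&((H<12)|(H>170))&(S>80)&(V>70),2)])
```

```text
[266 174] [302 204]
spot [671.78131476   7.09880484] rad 17.1338310838929
scene spot [(([337.3, 265.8], [331, 260, 12, 11, 90]), array([[671.8,   9.3,  75. ]]))]
red [(([338.4, 258.6], [336, 256, 6, 5, 14]), array([[670. ,   7.9, 118. ]]))]
```

Call:
apply_moves --pt "-0.01 0.03 0.4 0 0 0 0" --pt "-0.01 0.02 0.4 0 0 0 0" --pt "0 0.02 0.3 0 0 0 0" --pt "0 0 0 0 0 0 0" --pt "0 0 0 0 0 0 0"

```text
time: 16.77
tool_pos: [671.0, 7.6, 225.5]
tcp_rot: [-179.9, -0.1, 77.5]
ft_force: [0.5, 0.0, -0.2]
finger_gap: 21.6
grip_force: 44.4
```

Run:
```python
from h import *
s=sense();np.save("w6.npy",s,allow_pickle=True);print(s["time"],s["tool_pos"],s["tcp_rot"],s["ft_force"])
a=snapshot("wrist");b=snapshot("scene");cv2.imwrite("pics/w6.png",a[...,::-1]);cv2.imwrite("pics/s6.png",b[...,::-1])
t=s["tool_pos"];F=[t[0],t[1],t[2]-143.5];c=cam("wrist",s);S=cam("scene");print(proj(c,[F,[671.3,7.5,75]]),proj(S,[F,[671,7.5,75]]))
k=cv2.resize(a[150:240,220:340],(400,300),interpolation=cv2.INTER_CUBIC);j=cv2.resize(b[235:280,307:367],(400,300),interpolation=cv2.INTER_CUBIC)
cv2.imwrite("pics/m6.png",np.hstack([k,j])[...,::-1])
```

```text
16.775 [670.95467815   7.56775342 225.45894834] [-1.79939323e+02 -1.10327464e-01  7.74649198e+01] [ 0.47426895  0.04209951 -0.19017257]
[[280.4479138  201.09061925]
 [280.86629927 199.03976002]] [[336.88828628 264.54543631]
 [336.5922953  265.60696063]]
```

View pics/m6.png

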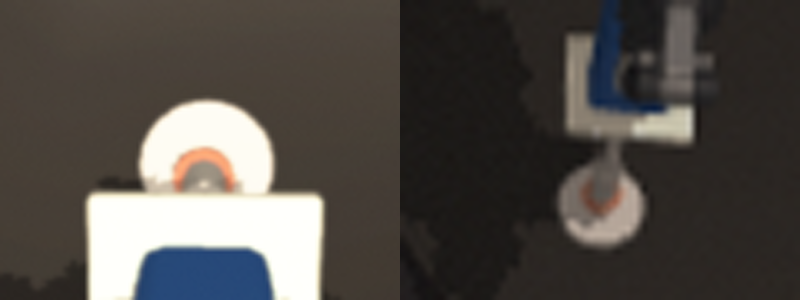

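The foot is over the middle of the spot, about 0.5 mm off. In the crop, foot centre is x≈204.5 and spot centre x≈206.5. Now I press gently in small steps.

Call:
apply_moves --pt "0 0.01 0.1 0 0 0 0" --pt "0 0 0.1 0 0 0 0" --pt "0 0 0 0 0 0 0" --pt "0 0 0 0 0 0 0"

```text
time: 17.38
tool_pos: [671.1, 7.5, 219.2]
tcp_rot: [-179.9, -0.1, 77.5]
ft_force: [-0.1, -0.3, -0.8]
finger_gap: 21.7
grip_force: 44.4
```

Call:
apply_moves --pt "0 0 0.07 0 0 0 0" --pt "0 0 0 0 0 0 0" --pt "0 0 0 0 0 0 0"

```text
time: 17.75
tool_pos: [671.4, 7.5, 217.5]
tcp_rot: [-180.0, -0.1, 77.5]
ft_force: [-0.2, -0.5, 0.6]
finger_gap: 21.6
grip_force: 44.7
```

Run:
```python
from h import *
for k in range(4):
    s=sense();print(s["time"],s["tool_pos"].round(2),s["ft_force"].round(2));snapshot("top")
```

```text
17.75 [671.35   7.49 217.54] [-0.19 -0.5   0.63]
17.8 [671.35   7.5  217.51] [ 1.17 -0.07  0.07]
17.85 [671.32   7.49 217.47] [0.47 0.73 1.06]
17.9 [671.33   7.48 217.43] [0.28 0.44 0.87]
```

Call:
apply_moves --pt "0 0 0.05 0 0 0 0" --pt "0 0 0.05 0 0 0 0" --pt "0 0 0.05 0 0 0 0" --pt "0 0 0 0 0 0 0" --pt "0 0 0 0 0 0 0"

```text
time: 18.58
tool_pos: [671.3, 7.5, 212.8]
tcp_rot: [-179.9, -0.1, 77.5]
ft_force: [2.0, 0.1, 1.6]
finger_gap: 21.7
grip_force: 44.8
```

Run:
```python
from h import *
f=[]
for k in range(24):
    s=sense();f.append(np.r_[s["tool_pos"],s["ft_force"]]);snapshot("top")
f=np.array(f);print(f.mean(0).round(2),f.std(0).round(2),s["time"],s["tcp_rot"].round(2))
```

```text
[ 6.7122e+02  7.5100e+00  2.1273e+02  1.7500e+00 -4.0000e-02  1.9200e+00] [0.03 0.02 0.05 0.53 0.49 0.49] 19.725 [-1.7993e+02 -1.1000e-01  7.7460e+01]
```

Call:
apply_moves --pt "0 0 -0.01 0 0 0 0" --pt "0 0 0 0 0 0 0" --pt "0 0 0 0 0 0 0" --pt "0 0 0 0 0 0 0" --pt "0 0 0 0 0 0 0"

```text
time: 20.4
tool_pos: [671.1, 7.5, 212.9]
tcp_rot: [-179.9, -0.1, 77.5]
ft_force: [1.6, -0.7, 1.4]
finger_gap: 21.4
grip_force: 44.7
```

Run:
```python
from h import *
f=[]
for k in range(16):
    s=sense();f.append(np.r_[s["tool_pos"],s["ft_force"]]);a=snapshot("wrist")
f=np.array(f);print(f.mean(0).round(2),s["time"],s["qd"].round(2))
b=snapshot("scene")
k=cv2.resize(a[150:240,220:340],(400,300),interpolation=cv2.INTER_CUBIC);j=cv2.resize(b[180:315,280:460],(400,300),interpolation=cv2.INTER_CUBIC)
cv2.imwrite("pics/m7.png",np.hstack([k,j])[...,::-1])
```

```text
[ 6.7112e+02  7.5200e+00  2.1293e+02  1.6500e+00 -1.6000e-01  1.7100e+00] 21.15 [ 0.05 -0.05  0.05 -0.01  0.06 -0.02]
```

View pics/m7.png

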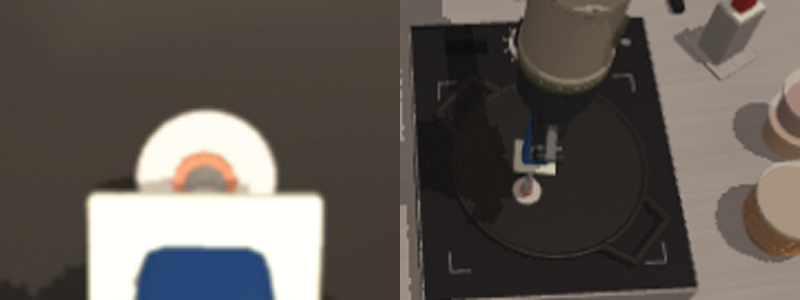

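The foot is on the middle of the spot: foot centre x≈205 and spot centre x≈206 in the crop. The net push is about 2.7 N, which is roughly 4.8 mm of spring, and the arm is steady.

```bash
python3 -c "
from bench import *
print(hand_in())"
```

```text
the job is handed in; nothing more can be done
None
```

The job is handed in at about 21 s: the dial is within about 0.5° of the green dot, and the blue thermometer is held upright on the middle of the test spot with about 2.7 N of push, roughly half sprung in (estimated from force and height).

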